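Stamp the thick offcut

ROBOT

A 6-joint arm with a two-finger parallel gripper is mounted at the origin on the work surface; the furniture and walls round the work are solid. World frame = base frame: x ahead of the robot, y to its left, z up, the work surface at z = 0. Lengths are in m, angles in rad, forces in N, time in s.
With the tool pointing down it reaches from about 0.35 to 0.975 m from the base axis. Payload 4.9 kg.
Tool frame: the origin (TCP) lies midway between the tips of the shut fingers; the grasp point (between the pads) lies 19 mm behind it; z points along the fingers, y is the line along which they close (so a half turn about z gives the same grasp; the last joint's range is limited). The gripper opens to 85 mm and grips with 20 to 120 N. Pads are 22 mm wide; open, the fingers measure 114 mm over their backs; the gripper's body (76 mm by 85 mm) begins 54 mm behind the grasp point. The pads swing forward as they close: fully open they stand 13 mm farther back than shut.
Start: joints at [-1.332, 0.053, 1.613, -0, 1.476, -0.119], TCP at [0.219, -0.585, 0.231] pointing down, gripper open.
Joint ranges: [-3.01, 3.01], [-1.01, 2.22], [0.06, 2.58], [-1.02, 4.17], [0.09, 2.62], [-3.14, 3.14]. Speed limits (rad/s): [2.57, 2.57, 3.14, 3.14, 3.14, 3.14].

INTERFACE

Orientations are given as a unit quaternion [w, x, y, z].
In Python, from plant import state, grab_frame, camera_info, job_done, spot_in, masks_of, pinpoint gives the robot as it stands.
- The arm moves only by the shell command python3 -m handwheel 'ROWS' [OPENING]. ROWS is JSON, a list that holds one entry, the list of rows, each a list of 6 numbers: the shift along the world's x, y, z in m, then the turn, a rotation vector about the world's x, y, z in degrees. In form: [[[tx, ty, tz, ax, ay, az], ...]]. A call has 1 to 20 rows; each row shifts and turns the commanded pose from where the row before left it; what a row does not reach is not made up. A row lasts 1/12 s, in which the tool goes at most 41.7 mm and 7.16 degrees, less where a joint would pass 70% of its speed; a pose out of reach is approached as far as the arm can. A call is refused whole if a number of a shift passes 0.0417 or a number of a turn 7.16, either way. A call with a gripper value outside its range is refused whole. OPENING is the opening, from 0 (shut) to 1 (fully open), set as the call begins (- or left out, the last holds). The fingers move at their own pace and stop on an object; the grip force is fixed at half the most. Time passes only in rows, so rows that do not move let the fingers close. It gives the time, the measured TCP pose, the force, the opening and the grip force at its end, in the units of the state.
- state(): the state, without advancing time (a new reading comes with each control period).
- grab_frame(name): name is "scene" or "side" or "wrist"; returns (picture, depth): 420x560x3 uint8, blue, green, red; 420x560 float32, m along the optical axis (not along the pixel's ray), 0 where there is no reading.
- camera_info(name): a dict with "fx", "fy", "cx", "cy" (pixels), "T" (4x4, takes a point from camera to world coordinates). Camera axes: x right, y up, looking along -z (the intrinsics and any distortion apply to the point x, -y, -z); pixel columns grow to the right and rows downward; lengths in m; the calibration is good to about 2 mm. A picture is of the moment at which its call begins: read the wrist's pose just before it. camera_info takes no time and is no camera call; for the wrist camera it gives the pose at the moment of the call.
- job_done(): hands the job in; it is judged then, once.
Trained networks look in the newest picture that a camera, given by its name, has taken for a name from the list of things; names that differ only in an ending like _2 or _b are one class to them, and where a whole thing is asked for, a point or a joint stands for the part that bears it (a point fixed in the world has none). Each returns a list of dicts, best first, with "conf" (0 to 1); they miss things now and then, are a little off and sometimes report something else, mostly with a low value. They report only what shows in the picture. A call takes as long as a camera call. They do not tell look-alikes from the thing itself.
- spot_in(camera, thing): "box" ([left, top, width, height] in pixels, round what is visible of it).
- masks_of(camera, thing): "region" (420x560 bool, what is visible of it) and "box" ([left, top, width, height] in pixels, round what is visible of it).
- pinpoint(camera, thing): "position" ([column, row] in pixels: a listed point, or the origin of a listed thing).
The state is a dict: "time": time; "joint_pos": joint angles; "joint_vel": joint speeds; "joint_efforts": joint torques, N m; "tool_pos": TCP position; "tool_rot": TCP orientation; "contact_force": force on the tool from outside, world axes, zero at the start; "ft_torque": the same for the moment, N m; "gripper_width": opening from 0.0 (shut) to 1.0 (fully open); "grasp_force": force on a finger pad.
Only numpy, scipy, OpenCV 4.12 (cv2) and the standard library are available. Lean on these libraries where they do the work, as an engineer would, in place of code of your own. Each camera call takes 0.05 s, during which the arm holds its last target. There are 200 camera calls.

TASK

Stamp the thickest of the three wood offcuts: take the spring-loaded hand stamp from its tray, set it squarely on the middle of the offcut's top, lengthwise with the wood, and press down so that the stamp sinks about 10 mm on its spring, firmly but without ramming it, and keep it pressed for a moment. Lift it straight off without sliding or twisting it or shifting the wood, then stand the stamp upright in its tray again and let go.

Things in the scene. Friction and masses are not known exactly. Their poses are not given: they have to be found in the camera images.
- stamp: Hand stamp 120 mm tall, 0.24 kg, upright. Dark wood handle 30 (x) by 44 mm (y), 68 to 120 mm above the origin, gripped across x or y; below it a black housing 38 x 58 mm, 18 to 60 mm up, and a sprung foot 30 x 48 mm. Origin: centre of the foot's underside with the spring out, fixed to housing and handle, so in pressing it sinks below the surface by the joint's value; z up, y lengthwise.
- stamp_foot (a joint): How far the sprung foot is pushed up into the stamp's housing: 0 = spring out (as it starts), 0.014 m = hard stop. Pushing starts at about 4 N and rises by 0.7 N per mm: about 11 N at 10 mm. The foot springs back when released.
- thick_offcut: Loose plain softwood block to be stamped, 42 (x) by 75 (y) by 30 mm thick: thickest and widest of three on the table (the others are 38 x 90 x 22 and 30 x 52 x 20 mm; any may lie in any of the three places). Origin: centre of its underside; z up, y lengthwise; its top is 30 mm above the origin.
- tray: Low square wooden tray with a cork floor, fixed to the table, 100 x 100 mm outside, 90 x 90 mm inside, rim 14 mm high. Origin: centre of its underside; z up. The cork floor on which the stamp stands is 8 mm above the origin.
Not all that is in view belongs to the job. Several things look just like the tray: the one meant starts farthest from the robot's base. What is shaped like the thick_offcut but purple is not meant.

How it is judged:
On the way, in this order (a step that is already met when the one before it is completed fails the run):
1. the stamp is pressed squarely on the middle of the thick offcut: foot pushed in more than 6 mm, centres within 10 mm, upright within 10 degrees, lengthwise within 15 degrees (value of joint stamp_foot above 0.006 m and contact force between stamp and thick_offcut above 4 N and horizontal distance between stamp and thick_offcut below 0.01 m and angle between stamp's own z axis and vertical below 0.175 rad and angle between the y axis of stamp and the y axis of thick_offcut, either way round below 0.262 rad), for 0.3 s.
2. the stamp is lifted more than 30 mm clear of the offcut (z of stamp in the frame of thick_offcut above 0.06 m), for 0.1 s.
At the end, for the whole second after the job is handed in: The stamp stands upright (within 6 degrees) on the tray's floor inside the rim (centre within 45 mm of the tray's centre), released and at rest; the thick offcut lies flat within 15 mm of where it lay (horizontal distance between stamp and tray below 0.045 m and z of stamp in the frame of tray below 0.012 m and angle between each of stamp, thick_offcut's own z axis and vertical below 0.1 rad and linear speed of stamp below 0.02 m/s and distance of thick_offcut from where it was at the start of the episode below 0.015 m); the robot touches nothing.
It fails at once if the stamp touches the offcut more than 15 mm off its middle (set down wrong, or slid) (contact force between stamp and thick_offcut above 1 N and horizontal distance between stamp and thick_offcut above 0.015 m).
It fails at once if the stamp touches the offcut more than 20 degrees out of its length (set down wrong, or twisted) (contact force between stamp and thick_offcut above 1 N and angle between the y axis of stamp and the y axis of thick_offcut, either way round above 0.35 rad).
It fails at once if the stamp is rammed down on the offcut with more than 35 N (contact force between stamp and thick_offcut above 35 N).
It fails at once if the offcut is shifted by more than 15 mm (distance of thick_offcut from where it was at the start of the episode above 0.015 m).
It also fails if it takes over 50 s, if anything falls off the work surface, if the arm or the gripper's body presses on something with over 40 N, if the wrist force passes 120 N, or if a joint passes its speed limit or range.

## Working session

There is one attempt and no reset: what is moved stays moved. The work goes in short steps, Python scripts to look and compute and a shell command to move; the robot and the scene stay as the last step left them, time stands still between calls to the robot, and variables do not carry over. Pictures are saved under pics/ and viewed, at most 10 in all, crops included, and the job is handed in when it is done.

```bash
mkdir -p pics; cat > h.py <<'E'
import numpy as np, cv2
from plant import *
def pts(cam, depth, mask=None):
    c=camera_info(cam); v,u=np.nonzero((depth>0)&(mask if mask is not None else True))
    d=depth[v,u]; p=np.c_[(u-c["cx"])/c["fx"]*d, -(v-c["cy"])/c["fy"]*d, -d, np.ones_like(d)]
    return (p@np.array(c["T"]).T)[:,:3],u,v
E
python3 - <<'E'
from h import *
np.set_printoptions(precision=3,suppress=True)
s=state(); print(s)
ims=[]
for cam in ("scene","side"):
    im,d=grab_frame(cam); cv2.imwrite(f"pics/{cam}0.png",im); np.save(f"{cam}0.npy",d)
    print(cam,{k:v for k,v in camera_info(cam).items() if k!="T"})
    for t in ("stamp","thick_offcut","tray"):
        for m in masks_of(cam,t):
            p,u,v=pts(cam,d,m["region"])
            print(t,round(m["conf"],2),m["box"], p.min(0) if len(p) else 0,p.max(0)if len(p) else 0,np.median(p,0) if len(p) else 0)
E
```

```text
{'time': 0.0, 'joint_pos': array([-1.332,  0.053,  1.614, -0.   ,  1.476, -0.119]), 'joint_vel': array([ 0.001,  0.002,  0.001, -0.   ,  0.001, -0.   ]), 'joint_efforts': array([ -0.   , -39.368, -37.018,  -0.   ,   0.007,   0.   ]), 'tool_pos': array([ 0.219, -0.585,  0.23 ]), 'tool_rot': array([-0.001,  0.984,  0.178, -0.   ]), 'contact_force': array([-0.184,  1.027,  0.662]), 'ft_torque': array([-0.006,  0.034,  0.014]), 'grasp_force': 0.0, 'gripper_width': 0.9992090175250805}
scene {'fx': 486.7953007424328, 'fy': 486.7953007424328, 'cx': 278.2627492677095, 'cy': 215.77579968281762}
stamp 0.93 [293.2, 192.2, 40.3, 78.6] [ 0.198 -0.546  0.   ] [ 0.591 -0.206  0.247] [ 0.457 -0.346  0.061]
thick_offcut 0.82 [211.1, 222.0, 38.0, 39.7] [ 0.387 -0.222 -0.001] [ 0.486 -0.111  0.033] [ 0.408 -0.196  0.027]
thick_offcut 0.57 [328.4, 211.0, 41.2, 24.3] [ 0.476 -0.351 -0.383] [1.462 0.222 0.095] [ 0.618 -0.288  0.024]
tray 0.88 [275.4, 253.4, 86.2, 37.4] [ 0.414 -0.392 -0.   ] [ 0.525 -0.271  0.016] [ 0.455 -0.354  0.009]
tray 0.82 [184.5, 272.6, 90.5, 63.9] [ 0.251 -0.364 -0.001] [ 0.371 -0.249  0.016] [ 0.307 -0.31   0.009]
tray 0.72 [326.3, 210.2, 43.4, 26.6] [ 0.479 -0.35  -0.383] [1.462 0.222 0.082] [ 0.618 -0.287  0.024]
side {'fx': 464.3090095372352, 'fy': 464.3090095372352, 'cx': 272.63066425702186, 'cy': 208.90376953064265}
thick_offcut 0.83 [179.3, 187.7, 38.1, 36.3] [ 0.588 -0.317  0.002] [ 0.665 -0.233  0.035] [ 0.622 -0.261  0.031]
thick_offcut 0.74 [290.5, 217.2, 33.8, 41.4] [ 0.39  -0.265  0.001] [ 0.449 -0.135  0.035] [ 0.42  -0.159  0.031]
tray 0.78 [327.3, 187.1, 31.0, 30.6] [ 0.308 -0.362  0.002] [ 0.37  -0.253  0.018] [ 0.34  -0.287  0.01 ]
tray 0.71 [244.5, 180.5, 61.2, 35.5] [ 0.414 -0.4    0.001] [ 0.539 -0.268  0.04 ] [ 0.482 -0.314  0.011]
```

```bash
python3 - <<'E'
import cv2,numpy as np
a=cv2.imread("pics/scene0.png");b=cv2.imread("pics/side0.png")
A=cv2.resize(a[150:370,150:430],(800,600)[:1]+(629,)) if 0 else cv2.resize(a[160:360,160:427],(800,600),interpolation=cv2.INTER_CUBIC)
B=cv2.resize(b[130:330,140:407],(800,600),interpolation=cv2.INTER_CUBIC)
cv2.imwrite("pics/a1.png",A);cv2.imwrite("pics/b1.png",B)
E
```

```text
(no output)
```

View pics/a1.png

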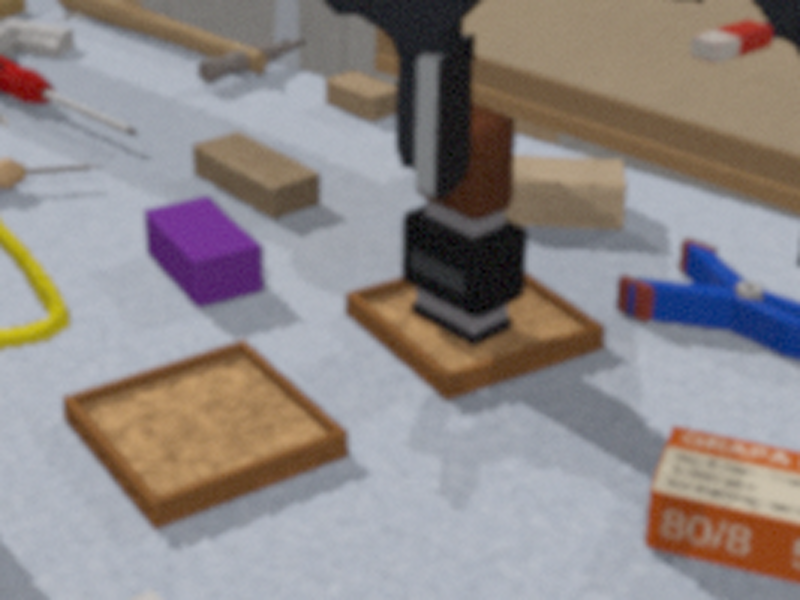

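View pics/b1.png

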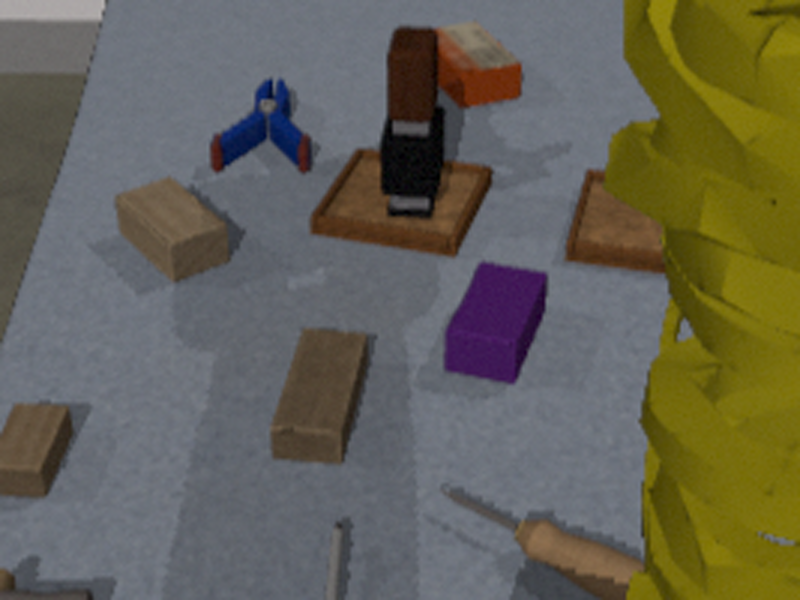

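The scene crop (3x, offset 160,160) shows two trays: an empty one near full-frame (229,305), at about (0.31,-0.31), and one holding the stamp near (318,270), at about (0.47,-0.33). The second is farther from the base, so it is the one meant.

There are three plain blocks:
- **Scene (350,224), side (197,206):** about 30 mm thick, so this is the thick offcut, at about (0.62,-0.27).
- **Scene (245,218):** the 22 mm block.
- **Scene (281,191):** the small 20 mm block.

The purple block at scene (228,244) is the decoy.

```bash
cat >> h.py <<'E'
def rect(P):
    (c,wh,a)=cv2.minAreaRect((P[:,:2]*1000).astype(np.float32)); return np.round(c,1),np.round(wh,1),round(a,1)
def clean(P):
    k=np.array([np.sum(np.hypot(*(P[:,:2]-q[:2]).T)<.006)for q in P]); return P[k>np.median(k)*.25]
E
python3 - <<'E'
from h import *
np.set_printoptions(precision=3,suppress=True)
for cam in ("side","scene"):
    d=np.load(cam+"0.npy"); p,u,v=pts(cam,d)
    def box(x0,x1,y0,y1,z0,z1): return p[(p[:,0]>x0)&(p[:,0]<x1)&(p[:,1]>y0)&(p[:,1]<y1)&(p[:,2]>z0)&(p[:,2]<z1)]
    for n,b in dict(off=(.56,.69,-.34,-.2,.025,.04),offall=(.56,.69,-.34,-.2,.008,.04),hand=(.40,.56,-.41,-.25,.118,.14),handle=(.42,.54,-.39,-.28,.08,.14),hous=(.42,.54,-.39,-.28,.03,.066),tray=(.40,.56,-.42,-.25,.006,.02), mid=(.5,.7,-.2,-.05,.012,.04)).items():
        q=box(*b)
        if len(q)>20: q=clean(q); print(cam,n,len(q),np.median(q,0),q.min(0),q.max(0),rect(q))
c=camera_info("side")["T"]; print(c)
E
```

```text
side off 541 [ 0.624 -0.27   0.032] [ 0.587 -0.314  0.025] [ 0.665 -0.234  0.035] (array([ 625.5, -275.1]), array([43.2, 77.4]), 37.4)
side offall 798 [ 0.622 -0.261  0.031] [ 0.587 -0.314  0.008] [ 0.665 -0.233  0.035] (array([ 625.3, -275.3]), array([43.6, 77.4]), 37.4)
side hand 212 [ 0.471 -0.312  0.128] [ 0.456 -0.342  0.118] [ 0.486 -0.304  0.132] (array([ 470.2, -323. ]), array([39.2, 29. ]), 85.0)
side handle 393 [ 0.471 -0.308  0.108] [ 0.457 -0.329  0.08 ] [ 0.486 -0.302  0.131] (array([ 468. , -311.6]), array([34.1, 21.1]), 27.1)
side hous 299 [ 0.472 -0.3    0.049] [ 0.455 -0.306  0.03 ] [ 0.49  -0.296  0.066] (array([ 472.5, -300.3]), array([ 8., 36.]), 84.1)
side tray 1181 [ 0.484 -0.315  0.011] [ 0.417 -0.391  0.006] [ 0.559 -0.268  0.02 ] (array([ 498.4, -334.9]), array([104.2, 145.3]), 75.1)
side mid 1240 [ 0.525 -0.085  0.023] [ 0.5   -0.16   0.012] [ 0.681 -0.05   0.026] (array([ 591.8, -105. ]), array([189.9,  95.4]), 6.0)
scene off 426 [ 0.624 -0.283  0.03 ] [ 0.59  -0.318  0.025] [ 0.662 -0.241  0.032] (array([ 627.5, -280. ]), array([47. , 67.1]), 36.3)
scene o
[... 246 characters left out ...]
y([29.3, 20.1]), 37.5)
scene handle 510 [ 0.462 -0.348  0.104] [ 0.453 -0.351  0.08 ] [ 0.482 -0.333  0.13 ] (array([ 465.1, -346.2]), array([14. , 31.6]), 62.4)
scene hous 873 [ 0.453 -0.345  0.049] [ 0.448 -0.359  0.03 ] [ 0.486 -0.297  0.066] (array([ 456.9, -334.2]), array([33.2, 66.4]), 27.2)
scene tray 1888 [ 0.461 -0.351  0.01 ] [ 0.414 -0.414  0.006] [ 0.56  -0.271  0.02 ] (array([ 501. , -340.2]), array([103.3, 157.5]), 71.9)
scene mid 594 [ 0.522 -0.097  0.022] [ 0.5   -0.162  0.012] [ 0.68  -0.051  0.025] (array([ 590.9, -105.7]), array([188.2,  95.5]), 6.1)
[[-1.     0.011 -0.027  0.454]
 [-0.029 -0.535  0.845  0.486]
 [-0.005  0.845  0.535  0.494]
 [ 0.     0.     0.     1.   ]]
```

```bash
python3 -m handwheel '[[[0.021,0.0216,0.002,0,0,5.4],[0.021,0.0216,0.002,0,0,5.4],[0.021,0.0216,0.002,0,0,5.4],[0.021,0.0216,0.002,0,0,5.4],[0.021,0.0216,0.002,0,0,5.4],[0.021,0.0216,0.002,0,0,5.4],[0.021,0.0216,0.002,0,0,5.4],[0.021,0.0216,0.002,0,0,5.4],[0.021,0.0216,0.002,0,0,5.4],[0.021,0.0216,0.002,0,0,5.4],[0.021,0.0216,0.002,0,0,5.4],[0.021,0.0216,0.002,0,0,5.4],[0,0,0,0,0,0],[0,0,0,0,0,0]]]' 1
python3 - <<'E'
from h import *
np.set_printoptions(precision=3,suppress=True)
s=state(); print(s["joint_pos"],s["tool_pos"],s["contact_force"])
im,d=grab_frame("wrist"); cv2.imwrite("pics/w1.png",im)
p,u,v=pts("wrist",d)
for n,z0,z1 in (("hand",.12,.14),("rim",.0175,.0),("rim",.011,.019)):
    q=p[(p[:,2]>z0)&(p[:,2]<z1)&(abs(p[:,0]-.47)<.07)&(abs(p[:,1]+.33)<.07)]
    if len(q)>9: q=clean(q); print(n,len(q),np.median(q,0),q.min(0),q.max(0),rect(q))
q=p[(p[:,2]>.02)&(p[:,2]<.04)&(abs(p[:,0]-.625)<.07)&(abs(p[:,1]+.276)<.06)]
if len(q)>9: q=clean(q); print("off",len(q),q.min(0),q.max(0),rect(q))
E
```

```text
time: 1.57
tool_pos: [0.4717, -0.3253, 0.2555]
tool_rot: [0.0, 0.735, 0.678, -0.0]
contact_force: [0.2, 0.1, -0.7]
gripper_width: 1.0
grasp_force: 0.0
[-0.733 -0.084  1.708 -0.     1.517 -0.653] [ 0.472 -0.325  0.256] [ 0.198  0.088 -0.707]
hand 1682 [ 0.47  -0.327  0.128] [ 0.454 -0.35   0.12 ] [ 0.486 -0.307  0.131] (array([ 469.8, -328.3]), array([42.7, 29.7]), 85.9)
rim 1278 [ 0.486 -0.317  0.014] [ 0.415 -0.392  0.011] [ 0.537 -0.271  0.017] (array([ 476.2, -331.7]), array([ 99.9, 100. ]), 74.4)
off 3039 [ 0.586 -0.32   0.02 ] [ 0.664 -0.237  0.033] (array([ 625.7, -278.4]), array([42.5, 75.9]), 38.0)
```

View pics/w1.png

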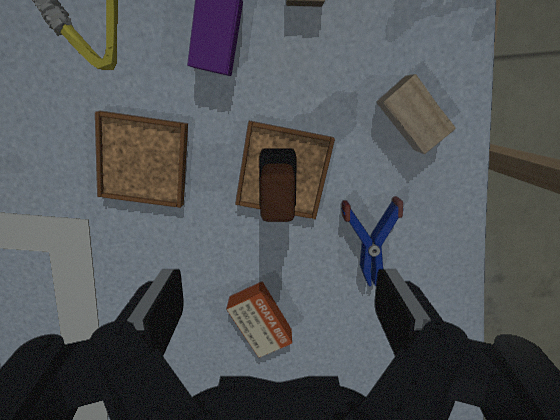

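The wrist view shows the handle at (277,185) in the tilted tray at (285,170). The offcut is at (415,112), lying clear of everything else. This agrees with the positions measured earlier, so I'm going down to grasp.

```bash
python3 -m handwheel '[[[-0.0017,-0.0027,-0.02,0,0,0.5],[0,0,-0.025,0,0,0],[0,0,-0.025,0,0,0],[0,0,-0.025,0,0,0],[0,0,-0.025,0,0,0],[0,0,-0.02,0,0,0],[0,0,-0.015,0,0,0],[0,0,-0.012,0,0,0],[0,0,-0.0075,0,0,0],[0,0,0,0,0,0],[0,0,0,0,0,0],[0,0,0,0,0,0]]]' 1 && python3 -m handwheel '[[[0,0,0,0,0,0],[0,0,0,0,0,0],[0,0,0,0,0,0],[0,0,0,0,0,0],[0,0,0,0,0,0],[0,0,0,0,0,0],[0,0,0,0,0,0],[0,0,0,0,0,0],[0,0,0,0,0,0],[0,0,0,0,0,0],[0,0,0,0,0,0],[0,0,0,0,0,0]]]' 0
```

```text
time: 2.62
tool_pos: [0.4698, -0.3297, 0.0822]
tool_rot: [0.001, 0.733, 0.681, 0.0]
contact_force: [-0.5, 0.5, 0.7]
gripper_width: 1.001
grasp_force: 0.0
time: 3.62
tool_pos: [0.4694, -0.329, 0.081]
tool_rot: [0.0, 0.733, 0.681, 0.0]
contact_force: [0.9, -0.2, 2.7]
gripper_width: 0.348
grasp_force: 62.9
```

```bash
python3 -m handwheel '[[[0,0,0.005,0,0,0],[0,0,0.015,0,0,0],[0,0,0.02,0,0,0],[0,0,0.02,0,0,0],[0,0,0.015,0,0,0],[0,0,0.005,0,0,0],[0.0156,0.005,0,0,0,4.2],[0.0156,0.005,0,0,0,4.2],[0.0156,0.005,0,0,0,4.2],[0.0156,0.005,0,0,0,4.2],[0.0156,0.005,0,0,0,4.2],[0.0156,0.005,0,0,0,4.2],[0.0156,0.005,0,0,0,4.2],[0.0156,0.005,0,0,0,4.2],[0.0156,0.005,0,0,0,4.2],[0.0156,0.005,0,0,0,4.2],[0,0,0,0,0,0],[0,0,0,0,0,0],[0,0,0,0,0,0]]]'
python3 - <<'E'
from h import *
np.set_printoptions(precision=3,suppress=True)
print(state()["contact_force"])
for cam in ("side","scene"):
    im,d=grab_frame(cam); cv2.imwrite(f"pics/{cam}2.png",im); p,u,v=pts(cam,d)
    for n,z0,z1 in (("off",.022,.04),("hous",.105,.145),("foot",.088,.104)):
        q=p[(p[:,2]>z0)&(p[:,2]<z1)&(abs(p[:,0]-.625)<.06)&(abs(p[:,1]+.276)<.06)]
        if len(q)>9: q=clean(q); print(cam,n,len(q),q.min(0),q.max(0),rect(q))
a=cv2.imread("pics/scene2.png")[110:290,270:470];b=cv2.imread("pics/side2.png")[90:270,110:310]
cv2.imwrite("pics/c2.png",cv2.resize(np.hstack([a,b]),(800,360),interpolation=cv2.INTER_CUBIC))
E
```

```text
time: 5.2
tool_pos: [0.6241, -0.2787, 0.1593]
tool_rot: [-0.001, 0.44, 0.898, -0.0]
contact_force: [0.5, 0.5, -2.0]
gripper_width: 0.344
grasp_force: 62.4
[ 0.474  0.451 -2.005]
side off 588 [ 0.587 -0.315  0.022] [ 0.664 -0.234  0.035] (array([ 625.5, -275.9]), array([43.8, 76.1]), 38.8)
side hous 570 [ 0.593 -0.286  0.107] [ 0.654 -0.243  0.145] (array([ 627.5, -261.4]), array([32.6, 65.1]), 73.6)
side foot 181 [ 0.598 -0.288  0.088] [ 0.648 -0.25   0.104] (array([ 626.8, -266. ]), array([25.7, 54.3]), 68.1)
scene off 534 [ 0.587 -0.319  0.022] [ 0.661 -0.236  0.033] (array([ 625.7, -277.2]), array([45.5, 74.2]), 38.3)
scene hous 718 [ 0.591 -0.311  0.105] [ 0.631 -0.263  0.145] (array([ 610. , -288.3]), array([ 9.8, 57.9]), 36.8)
scene foot 232 [ 0.596 -0.306  0.088] [ 0.628 -0.266  0.104] (array([ 613.4, -285.2]), array([ 8.4, 47.3]), 38.9)
```

View pics/c2.png

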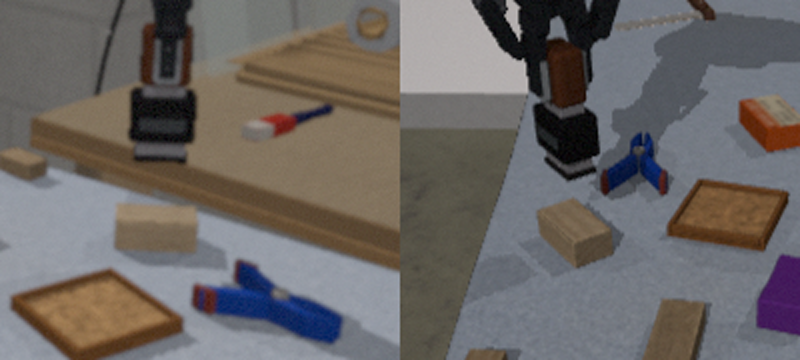

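The stamp hangs upright above the offcut: in the crop it is at (162,130) over the block at (155,228). Its yaw matches, and the remaining offset is about (+1.3,+1.5) mm. I'll lower it to just above contact.

```bash
python3 -m handwheel '[[[0.0013,0.0015,-0.008,0,0,0],[0,0,-0.012,0,0,0],[0,0,-0.012,0,0,0],[0,0,-0.010,0,0,0],[0,0,-0.006,0,0,0],[0,0,-0.003,0,0,0],[0,0,0,0,0,0],[0,0,0,0,0,0]]]'
python3 - <<'E'
from h import *
np.set_printoptions(precision=3,suppress=True)
im,d=grab_frame("side"); a,e=grab_frame("scene")
cv2.imwrite("pics/c3.png",cv2.resize(np.hstack([a[140:260,300:433],im[110:230,130:263]]),(798,360),interpolation=cv2.INTER_CUBIC))
E
```

```text
time: 5.97
tool_pos: [0.6266, -0.2775, 0.1098]
tool_rot: [0.0, 0.44, 0.898, -0.0]
contact_force: [0.7, -0.8, -1.3]
gripper_width: 0.345
grasp_force: 62.5
```

View pics/c3.png

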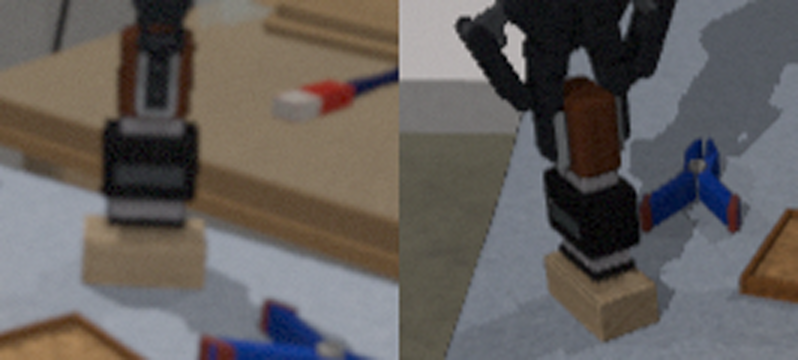

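The stamp is centred and square just above the block: foot at (145,212) over top centre (145,228) in the left crop. Now pressing gently.

```bash
python3 -m handwheel '[[[0,0,-0.0015,0,0,0],[0,0,-0.0015,0,0,0],[0,0,-0.0015,0,0,0],[0,0,-0.0015,0,0,0],[0,0,-0.001,0,0,0],[0,0,-0.001,0,0,0],[0,0,-0.001,0,0,0],[0,0,-0.001,0,0,0],[0,0,-0.001,0,0,0],[0,0,0,0,0,0],[0,0,0,0,0,0]]]'
```

```text
time: 6.98
tool_pos: [0.6267, -0.2775, 0.0994]
tool_rot: [0.0, 0.44, 0.898, -0.0]
contact_force: [-2.3, 1.6, 6.0]
gripper_width: 0.348
grasp_force: 63.3
```

```bash
python3 -m handwheel '[[[0,0,-0.001,0,0,0],[0,0,-0.001,0,0,0],[0,0,-0.001,0,0,0],[0,0,-0.001,0,0,0],[0,0,-0.001,0,0,0],[0,0,0,0,0,0],[0,0,0,0,0,0],[0,0,0,0,0,0]]]'
```

```text
time: 7.65
tool_pos: [0.6268, -0.2775, 0.0952]
tool_rot: [0.0, 0.44, 0.898, -0.0]
contact_force: [-4.1, 1.9, 7.5]
gripper_width: 0.341
grasp_force: 63.7
```

```bash
python3 -m handwheel '[[[0,0,-0.001,0,0,0],[0,0,-0.001,0,0,0],[0,0,0,0,0,0],[0,0,0,0,0,0],[0,0,0,0,0,0],[0,0,0,0,0,0],[0,0,0,0,0,0],[0,0,0,0,0,0],[0,0,0,0,0,0],[0,0,0,0,0,0]]]'
python3 - <<'E'
from h import *
im,d=grab_frame("side"); a,e=grab_frame("scene")
cv2.imwrite("pics/c4.png",cv2.resize(np.hstack([a[140:260,300:433],im[110:230,130:263]]),(798,360),interpolation=cv2.INTER_CUBIC))
E
```

```text
time: 8.48
tool_pos: [0.6268, -0.2776, 0.0935]
tool_rot: [0.0, 0.44, 0.898, -0.0]
contact_force: [-3.8, 2.6, 8.8]
gripper_width: 0.341
grasp_force: 63.8
```

View pics/c4.png

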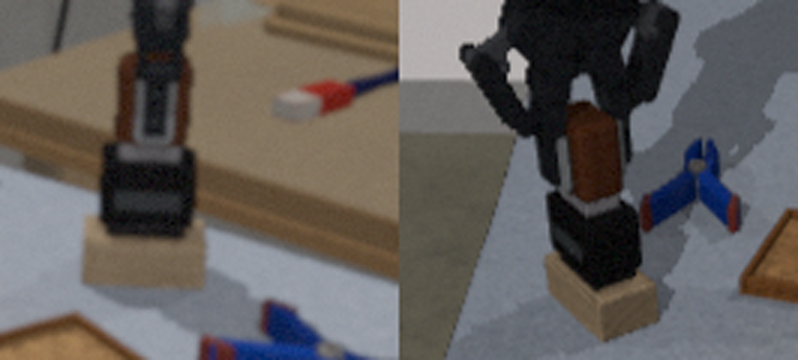

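The foot has gone into the housing, and the force is about 10.6 N net (about 10 mm). The block hasn't moved, at (145,255). Next I'll lift straight off and carry the stamp back to the tray.

```bash
python3 -m handwheel '[[[0,0,0.002,0,0,0],[0,0,0.002,0,0,0],[0,0,0.002,0,0,0],[0,0,0.002,0,0,0],[0,0,0.002,0,0,0],[0,0,0.002,0,0,0],[0,0,0.004,0,0,0],[0,0,0.008,0,0,0],[0,0,0.012,0,0,0],[0,0,0.015,0,0,0],[0,0,0.015,0,0,0],[0,0,0.01,0,0,0],[0,0,0.004,0,0,0],[0,0,0,0,0,0],[0,0,0,0,0,0],[0,0,0,0,0,0]]]' && python3 -m handwheel '[[[-0.0128,-0.0042,0,0,0,-3.5],[-0.0128,-0.0042,0,0,0,-3.5],[-0.0128,-0.0042,0,0,0,-3.5],[-0.0128,-0.0042,0,0,0,-3.5],[-0.0128,-0.0042,0,0,0,-3.5],[-0.0128,-0.0042,0,0,0,-3.5],[-0.0128,-0.0042,0,0,0,-3.5],[-0.0128,-0.0042,0,0,0,-3.5],[-0.0128,-0.0042,0,0,0,-3.5],[-0.0128,-0.0042,0,0,0,-3.5],[-0.0128,-0.0042,0,0,0,-3.5],[-0.0128,-0.0042,0,0,0,-3.5],[0,0,0,0,0,0],[0,0,0,0,0,0],[0,0,0,0,0,0]]]'
python3 - <<'E'
from h import *
np.set_printoptions(precision=3,suppress=True)
print(state()["contact_force"])
im,d=grab_frame("side"); a,e=grab_frame("scene")
for cam,D in (("side",d),("scene",e)):
    p,u,v=pts(cam,D)
    for n,z0,z1,cx,cy in (("off",.022,.04,.625,-.276),("foot",.065,.1,.473,-.33)):
        q=p[(p[:,2]>z0)&(p[:,2]<z1)&(abs(p[:,0]-cx)<.06)&(abs(p[:,1]-cy)<.06)]
        if len(q)>9: q=clean(q); print(cam,n,q.min(0),q.max(0),rect(q))
cv2.imwrite("pics/c5.png",cv2.resize(np.hstack([a[120:300,250:450],im[60:240,150:350]]),(800,360),interpolation=cv2.INTER_CUBIC))
E
```

```text
time: 9.92
tool_pos: [0.6259, -0.2771, 0.1707]
tool_rot: [-0.001, 0.44, 0.898, 0.0]
contact_force: [0.8, -0.0, -3.6]
gripper_width: 0.341
grasp_force: 62.3
time: 11.17
tool_pos: [0.4731, -0.3275, 0.1713]
tool_rot: [-0.0, 0.732, 0.681, 0.0]
contact_force: [0.3, 0.8, -1.9]
gripper_width: 0.342
grasp_force: 62.2
[ 0.327  0.814 -1.879]
side off [ 0.587 -0.317  0.022] [ 0.665 -0.233  0.035] (array([ 625.5, -275.5]), array([42.8, 76.4]), 38.7)
scene off [ 0.586 -0.318  0.022] [ 0.664 -0.248  0.033] (array([ 625., -278.]), array([43.9, 73.5]), 38.0)
scene foot [ 0.458 -0.35   0.098] [ 0.483 -0.301  0.1  ] (array([ 463.4, -329. ]), array([20.9, 52.7]), 22.5)
```

View pics/c5.png

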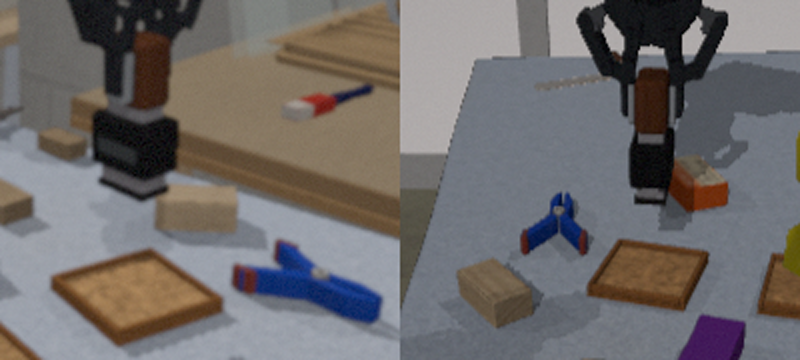

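The offcut hasn't moved, with its centre still at (0.6255,-0.276). The stamp hangs upright over its tray, at (135,290) in the left crop. Lowering it now.

```bash
python3 -m handwheel '[[[0,0,-0.01,0,0,0],[0,0,-0.015,0,0,0],[0,0,-0.018,0,0,0],[0,0,-0.018,0,0,0],[0,0,-0.012,0,0,0],[0,0,-0.006,0,0,0],[0,0,-0.003,0,0,0],[0,0,-0.002,0,0,0],[0,0,-0.002,0,0,0],[0,0,-0.002,0,0,0],[0,0,-0.001,0,0,0],[0,0,0,0,0,0],[0,0,0,0,0,0],[0,0,0,0,0,0]]]'
```

```text
time: 12.43
tool_pos: [0.473, -0.328, 0.0832]
tool_rot: [0.0, 0.733, 0.681, 0.0]
contact_force: [-0.6, 0.5, -1.5]
gripper_width: 0.344
grasp_force: 62.2
```

```bash
python3 -m handwheel '[[[0,0,-0.001,0,0,0],[0,0,-0.001,0,0,0],[0,0,-0.0005,0,0,0],[0,0,0,0,0,0],[0,0,0,0,0,0],[0,0,0,0,0,0],[0,0,0,0,0,0]]]'
```

```text
time: 13.02
tool_pos: [0.4731, -0.328, 0.0808]
tool_rot: [0.0, 0.733, 0.681, 0.0]
contact_force: [-1.4, 0.2, 2.0]
gripper_width: 0.341
grasp_force: 63.0
```

Contact made. Releasing, then retreating.

```bash
python3 -m handwheel '[[[0,0,0,0,0,0],[0,0,0,0,0,0],[0,0,0,0,0,0],[0,0,0,0,0,0],[0,0,0,0,0,0],[0,0,0,0,0,0],[0,0,0,0,0,0],[0,0,0,0,0,0],[0,0,0,0,0,0],[0,0,0,0,0,0]]]' 1 && python3 -m handwheel '[[[0,0,0.01,0,0,0],[0,0,0.015,0,0,0],[0,0,0.02,0,0,0],[0,0,0.02,0,0,0],[0,0,0.025,0,0,0],[0,0,0.025,0,0,0],[0,0,0.02,0,0,0],[0,0,0.01,0,0,0],[0,0,0,0,0,0],[0,0,0,0,0,0],[0,0,0,0,0,0],[0,0,0,0,0,0]]]'
python3 - <<'E'
from h import *
im,d=grab_frame("side"); a,e=grab_frame("scene")
np.set_printoptions(precision=3,suppress=True)
for cam,D in (("side",d),("scene",e)):
    p,u,v=pts(cam,D)
    for n,z0,z1,cx,cy in (("off",.022,.04,.625,-.276),("hand",.12,.14,.473,-.33)):
        q=p[(p[:,2]>z0)&(p[:,2]<z1)&(abs(p[:,0]-cx)<.06)&(abs(p[:,1]-cy)<.06)]
        if len(q)>9: q=clean(q); print(cam,n,q.min(0),q.max(0),rect(q))
cv2.imwrite("pics/c6.png",cv2.resize(np.hstack([a[120:300,250:450],im[60:240,150:350]]),(800,360),interpolation=cv2.INTER_CUBIC))
E
```

```text
time: 13.85
tool_pos: [0.4729, -0.3278, 0.0803]
tool_rot: [-0.0, 0.733, 0.681, -0.0]
contact_force: [0.2, -0.1, -0.2]
gripper_width: 0.999
grasp_force: 0.0
time: 14.85
tool_pos: [0.4721, -0.3271, 0.223]
tool_rot: [-0.002, 0.733, 0.681, -0.0]
contact_force: [1.0, -0.2, -0.7]
gripper_width: 0.997
grasp_force: 0.0
side off [ 0.587 -0.315  0.022] [ 0.665 -0.233  0.035] (array([ 625.6, -275.5]), array([43. , 76.9]), 38.0)
side hand [ 0.458 -0.343  0.12 ] [ 0.489 -0.303  0.132] (array([ 473.6, -323.6]), array([39.7, 29.5]), 84.3)
scene off [ 0.59  -0.318  0.022] [ 0.662 -0.244  0.032] (array([ 627.4, -280.7]), array([45.5, 67.1]), 39.8)
scene hand [ 0.457 -0.35   0.12 ] [ 0.483 -0.307  0.129] (array([ 470.2, -328.4]), array([42.4, 26.7]), 89.0)
```

View pics/c6.png

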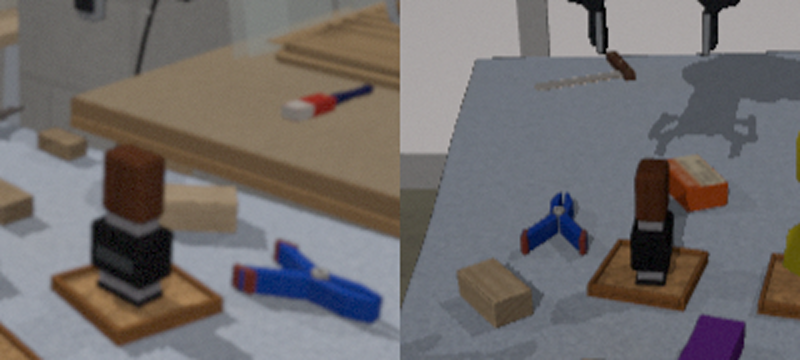

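The stamp stands upright in its tray, at (130,235) in the left crop. The gripper is clear and the offcut is where it lay.

```bash
python3 -c "
from plant import job_done
print(job_done())"
```

```text
the job is handed in; nothing more can be done
None
```

I stamped the thick offcut at about 10 mm of spring travel (about 10.6 N), lifted the stamp straight off, stood it back upright in its tray, released it and handed the job in; the hand-in returned no verdict.

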